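Move the router chucks from the rack to the carrier, in tightening order

TASK

The four router chucks stand in the wooden rack in the order in which they are to be tightened, the first at the left end as seen from the robot. Move them into the aluminium carrier in that same order, the first in the pocket next to the green tightening fixture and so on away from it, each fully seated and let go. Keep them upright and do not drop them: the cutting edges chip.

Things in the scene. Friction and masses are not known exactly. Their poses are not given: they have to be found in the camera images.
- chuck_v: Collet chuck with pointed V-groove cutter: cone 26 mm across at its base, point up at 78 mm. Steel, 0.45 kg, upright, hangs in its hole by its flange. Origin: on its axis at the flange's underside. Upward: flange 50 mm wide to 18 mm, neck 38 mm to 32 mm, dark nut 42 mm wide to 52 mm (grip here), cutter. Downward: cone 32 mm wide at the top, 18 mm at 48 mm, stud 12 mm wide to 66 mm.
- chuck_straight: Collet chuck with slim straight cutter: upright bar 13 mm thick, top at 78 mm. Steel, 0.45 kg, upright, hangs in its hole by its flange. Origin: on its axis at the flange's underside. Upward: flange 50 mm wide to 18 mm, neck 38 mm to 32 mm, dark nut 42 mm wide to 52 mm (grip here), cutter. Downward: cone 32 mm wide at the top, 18 mm at 48 mm, stud 12 mm wide to 66 mm.
- chuck_dome: Collet chuck with round-nose cutter: fat dome 30 mm across, top at 77 mm. Steel, 0.45 kg, upright, hangs in its hole by its flange. Origin: on its axis at the flange's underside. Upward: flange 50 mm wide to 18 mm, neck 38 mm to 32 mm, dark nut 42 mm wide to 52 mm (grip here), cutter. Downward: cone 32 mm wide at the top, 18 mm at 48 mm, stud 12 mm wide to 66 mm.
- chuck_disc: Collet chuck with slotting cutter: toothed disc 46 mm across, bearing on it, top at 76 mm. Steel, 0.45 kg, upright, hangs in its hole by its flange. Origin: on its axis at the flange's underside. Upward: flange 50 mm wide to 18 mm, neck 38 mm to 32 mm, dark nut 42 mm wide to 52 mm (grip here), cutter. Downward: cone 32 mm wide at the top, 18 mm at 48 mm, stud 12 mm wide to 66 mm.
- pot_v: Black plastic pot that holds the V-groove chuck at the start, fixed in the wooden rack; 56 mm square. Origin: centre of its 40 mm round hole at the top face, 80 mm over the bench. y: along the row, leftward seen from the robot. The four pots stand in one row at 80 mm pitch, in a different order each time.
- pot_straight: Black plastic pot that holds the straight-cutter chuck at the start, fixed in the wooden rack; 56 mm square. Origin: centre of its 40 mm round hole at the top face, 80 mm over the bench. y: along the row, leftward seen from the robot. The four pots stand in one row at 80 mm pitch, in a different order each time.
- pot_dome: Black plastic pot that holds the round-nose chuck at the start, fixed in the wooden rack; 56 mm square. Origin: centre of its 40 mm round hole at the top face, 80 mm over the bench. y: along the row, leftward seen from the robot. The four pots stand in one row at 80 mm pitch, in a different order each time.
- pot_disc: Black plastic pot that holds the disc chuck at the start, fixed in the wooden rack; 56 mm square. Origin: centre of its 40 mm round hole at the top face, 80 mm over the bench. y: along the row, leftward seen from the robot. The four pots stand in one row at 80 mm pitch, in a different order each time.
- carrier: Fixed aluminium strip 310 mm long (y, leftward seen from the robot), 76 mm wide (x), flat top 80 mm over the bench; stands nearer than the rack or beyond it. Origin: on the bench under its centre. Four empty 40 mm through holes (pockets) on its centre line at y = 120, 40, -40, -120 mm; a seated chuck's origin is at z = 80 mm.
- fixture: Tightening fixture bolted to the bench at one end of the carrier, on its centre line at carrier y = +215 or -215 mm: green block 64 mm square with a steel collar and two keys on top, 80 mm high, short ball lever. Origin: on the bench under its centre. Nothing goes into it. A low plywood case of collets stands at the other end.
Not all that is in view belongs to the job. What is shaped like the chuck_straight but blue, orange or yellow is not meant.

How it is judged:
At the end, for the whole second after the job is handed in: All four chucks stand in the carrier: the one that started leftmost (robot's view) in the pocket next to the fixture, the second in the next pocket, and so on; each within 10 mm of its pocket's centre, its flange down on the carrier (within 4 mm), upright within 0.08 rad, at rest (((y of any of pot_straight, pot_dome, pot_disc in the frame of pot_v below -0.2 m and horizontal distance between chuck_v and fixture between 0.085 and 0.105 m) or (y of any of pot_straight, pot_dome, pot_disc in the frame of pot_v below -0.12 m and y of each of pot_straight, pot_dome, pot_disc in the frame of pot_v above -0.2 m and horizontal distance between chuck_v and fixture between 0.165 and 0.185 m) or (y of any of pot_straight, pot_dome, pot_disc in the frame of pot_v below -0.04 m and y of each of pot_straight, pot_dome, pot_disc in the frame of pot_v above -0.12 m and horizontal distance between chuck_v and fixture between 0.245 and 0.265 m) or (y of each of pot_straight, pot_dome, pot_disc in the frame of pot_v above -0.04 m and horizontal distance between chuck_v and fixture between 0.325 and 0.345 m)) and x of chuck_v in the frame of carrier between -0.01 and 0.01 m and z of chuck_v in the frame of carrier between 0.076 and 0.084 m and angle between each of chuck_v, chuck_straight, chuck_dome, chuck_disc's own z axis and vertical below 0.08 rad and linear speed of each of chuck_v, chuck_straight, chuck_dome, chuck_disc below 0.02 m/s and ((y of any of pot_v, pot_dome, pot_disc in the frame of pot_straight below -0.2 m and horizontal distance between chuck_straight and fixture between 0.085 and 0.105 m) or (y of any of pot_v, pot_dome, pot_disc in the frame of pot_straight below -0.12 m and y of each of pot_v, pot_dome, pot_disc in the frame of pot_straight above -0.2 m and horizontal distance between chuck_straight and fixture between 0.165 and 0.185 m) or (y of any of pot_v, pot_dome, pot_disc in the frame of pot_straight below -0.04 m and y of each of pot_v, pot_dome, pot_disc in the frame of pot_straight above -0.12 m and horizontal distance between chuck_straight and fixture between 0.245 and 0.265 m) or (y of each of pot_v, pot_dome, pot_disc in the frame of pot_straight above -0.04 m and horizontal distance between chuck_straight and fixture between 0.325 and 0.345 m)) and x of chuck_straight in the frame of carrier between -0.01 and 0.01 m and z of chuck_straight in the frame of carrier between 0.076 and 0.084 m and ((y of any of pot_v, pot_straight, pot_disc in the frame of pot_dome below -0.2 m and horizontal distance between chuck_dome and fixture between 0.085 and 0.105 m) or (y of any of pot_v, pot_straight, pot_disc in the frame of pot_dome below -0.12 m and y of each of pot_v, pot_straight, pot_disc in the frame of pot_dome above -0.2 m and horizontal distance between chuck_dome and fixture between 0.165 and 0.185 m) or (y of any of pot_v, pot_straight, pot_disc in the frame of pot_dome below -0.04 m and y of each of pot_v, pot_straight, pot_disc in the frame of pot_dome above -0.12 m and horizontal distance between chuck_dome and fixture between 0.245 and 0.265 m) or (y of each of pot_v, pot_straight, pot_disc in the frame of pot_dome above -0.04 m and horizontal distance between chuck_dome and fixture between 0.325 and 0.345 m)) and x of chuck_dome in the frame of carrier between -0.01 and 0.01 m and z of chuck_dome in the frame of carrier between 0.076 and 0.084 m and ((y of any of pot_v, pot_straight, pot_dome in the frame of pot_disc below -0.2 m and horizontal distance between chuck_disc and fixture between 0.085 and 0.105 m) or (y of any of pot_v, pot_straight, pot_dome in the frame of pot_disc below -0.12 m and y of each of pot_v, pot_straight, pot_dome in the frame of pot_disc above -0.2 m and horizontal distance between chuck_disc and fixture between 0.165 and 0.185 m) or (y of any of pot_v, pot_straight, pot_dome in the frame of pot_disc below -0.04 m and y of each of pot_v, pot_straight, pot_dome in the frame of pot_disc above -0.12 m and horizontal distance between chuck_disc and fixture between 0.245 and 0.265 m) or (y of each of pot_v, pot_straight, pot_dome in the frame of pot_disc above -0.04 m and horizontal distance between chuck_disc and fixture between 0.325 and 0.345 m)) and x of chuck_disc in the frame of carrier between -0.01 and 0.01 m and z of chuck_disc in the frame of carrier between 0.076 and 0.084 m); the robot touches nothing.
It fails at once if a chuck tips by more than 0.6 rad (angle between any of chuck_v, chuck_straight, chuck_dome, chuck_disc's own z axis and vertical above 0.6 rad).
It fails at once if a chuck is dropped: falls faster than 0.6 m/s while the fingers do not hold it ((contact force between the fingers and chuck_v below 0.1 N and linear speed of chuck_v above 0.6 m/s) or (contact force between the fingers and chuck_straight below 0.1 N and linear speed of chuck_straight above 0.6 m/s) or (contact force between the fingers and chuck_dome below 0.1 N and linear speed of chuck_dome above 0.6 m/s) or (contact force between the fingers and chuck_disc below 0.1 N and linear speed of chuck_disc above 0.6 m/s)).
It also fails if it takes over 99 s, if anything falls off the work surface, if the arm or the gripper's body presses on something with over 40 N, if the wrist force passes 120 N, or if a joint passes its speed limit or range.

ROBOT

A 6-joint arm with a two-finger parallel gripper is mounted at the origin on the work surface. World frame = base frame: x ahead of the robot, y to its left, z up, the work surface at z = 0. Lengths are in m, angles in rad, forces in N, time in s.
With the tool pointing down it reaches from about 0.375 to 0.9 m from the base axis. Payload 3.1 kg.
Tool frame: the origin (TCP) lies on the centre line of the jaws, within the pads' length; the fingertips stand 8 mm ahead of it and the grasp point (between the pads) lies 11 mm behind it; x points along the fingers, y is the direction in which the jaws open and shut, and the axes are right-handed (so a half turn about x gives the same grasp; the last joint's range is limited). The gripper opens to 87 mm and grips with 3 to 60 N. Pads are 19 mm wide; open, the fingers measure 117 mm over their backs; the gripper's body (75 mm by 190 mm) begins 51 mm behind the grasp point.
Start: joints at [1.119, 0.527, 1.433, -0, 1.181, -0.178], TCP at [0.168, 0.602, 0.231] pointing down, gripper open.
Joint ranges: [-3.08, 3.08], [-0.75, 2.2], [0.22, 2.44], [-1.43, 4.57], [0, 2.65], [-2.85, 2.85]. Speed limits (rad/s): [2.79, 2.79, 3.14, 3.14, 3.14, 3.14].

INTERFACE

Orientations are given as a rotation vector (axis times angle).
In Python, from workcell import ctrl gives the robot as it stands.
- The arm moves only by the shell command python3 -m pendant 'ROWS' [FORCE]. ROWS is JSON, a list of rows, each an object with "grip": the opening, from -1 (shut) to 1 (fully open), so that 0 is half open; "delta_pos": the shift along the tool's x, y, z in mm, a list of three; "turn": the turn about the tool's x in units of 5 degrees (1.0 is 5 degrees). In form: [{"grip": grip, "delta_pos": [dx, dy, dz], "turn": turn}, ...]. A call has 1 to 8 rows; each row is the pose to reach, as a shift and turn from the pose commanded when the call began, along the tool's axes at that moment; what a row does not reach only later rows make up. A row lasts 1/10 s, in which the tool goes at most 50 mm and 8.59 degrees, less where a joint would pass 70% of its speed; a pose out of reach is approached as far as the arm can. A call with a gripper value outside its range is refused whole. The fingers move at their own pace and stop on an object; FORCE is the grip in N (left out, the last holds). Time passes only in rows, so rows that repeat a pose let the fingers close. It gives the time, the measured TCP pose, the force and the opening at its end, in the units of the state.
- ctrl.get_obs(): the state, without advancing time (a new reading comes with each control period).
- ctrl.grab_frame(name): name is "side" or "top" or "wrist"; returns the picture (420x560x3 uint8, red, green, blue); there is no depth.
- ctrl.calibration(name): a dict with "mtx" (3x3 intrinsics, pixels), "origin" and "orientation" of the camera in the world. Camera axes: x right, y down, z forward; pixel columns grow to the right and rows downward; lengths in m; the calibration is good to about 2 mm. A picture is of the moment at which its call begins: read the wrist's pose just before it. calibration takes no time and is no camera call; for the wrist camera it gives the pose at the moment of the call.
- ctrl.finish_job(): hands the job in, once; it reports no verdict.
Trained networks look in the newest picture that a camera, given by its name, has taken for a name from the list of things; names that differ only in an ending like _2 or _b are one class to them, and where a whole thing is asked for, a point or a joint stands for the part that bears it (a point fixed in the world has none). Each returns a list of dicts, best first, with "confidence" (0 to 1); they miss things now and then, are a little off and sometimes report something else, mostly with a low value. They report only what shows in the picture. A call takes as long as a camera call. They do not tell look-alikes from the thing itself.
- ctrl.find_in(camera, thing): "bbox" ([left, top, right, bottom] in pixels, round what is visible of it).
- ctrl.regions_of(camera, thing): "pixels" (420x560 bool, what is visible of it) and "bbox" ([left, top, right, bottom] in pixels, round what is visible of it).
The state is a dict: "time": time; "qpos": joint angles; "joint_velocities": joint speeds; "tau": joint torques, N m; "eef_pos": TCP position; "orientation": TCP orientation; "ft_force": force on the tool from outside, world axes, zero at the start; "ft_torque": the same for the moment, N m; "width": opening from 0.0 (shut) to 1.0 (fully open).
Only numpy, scipy, OpenCV 4.12 (cv2) and the standard library are available. Lean on these libraries where they do the work, as an engineer would, in place of code of your own. Each camera call takes 0.05 s, during which the arm holds its last target. There are 200 camera calls.

## Working session

There is one attempt and no reset: what is moved stays moved. The work goes in short steps, Python scripts to look and compute and a shell command to move; the robot and the scene stay as the last step left them, time stands still between calls to the robot, and variables do not carry over. Pictures are saved under pics/ and viewed, about 12 in all and at most 16, crops included, and the job is handed in when it is done.

```bash
mkdir -p pics; ls; python3 - <<'E'
from workcell import ctrl
import cv2
o=ctrl.get_obs();print({k:(v if not hasattr(v,'round') else v) for k,v in o.items()})
for n in ("side","top"):
    f=ctrl.grab_frame(n);cv2.imwrite(f"pics/{n}0.png",f[:,:,::-1]);c=ctrl.calibration(n);print(n,c)
E
```

```text
pics
{'time': 0.0, 'qpos': array([ 1.11946968e+00,  5.28416479e-01,  1.43390724e+00, -2.09483149e-05,
        1.18141176e+00, -1.78496733e-01]), 'joint_velocities': array([-0.00040871, -0.00045302,  0.00063747,  0.00194144,  0.00013915,
        0.00152261]), 'tau': array([-9.18532714e-04, -4.40046465e+01, -1.76587933e+01,  6.33652532e-02,
        5.81317465e-02, -1.31751403e-04]), 'eef_pos': array([0.16806606, 0.60122863, 0.22960059]), 'orientation': array([ 0.21256351,  1.56081208, -0.21578181]), 'ft_force': array([ 0.39111171, -0.58947053,  0.32929554]), 'ft_torque': array([-0.0530153 ,  0.04116749, -0.03926559]), 'width': 0.9990674786386853}
side {'mtx': array([[386.88971842,   0.        , 276.44758941],
       [  0.        , 386.88971842, 214.183122  ],
       [  0.        ,   0.        ,   1.        ]]), 'origin': array([0.40060294, 0.43238031, 0.54236237]), 'orientation': array([-0.72174903,  2.63139881, -1.09763922])}
top {'mtx': array([[444.70879147,   0.        , 276.13156669],
       [  0.        , 444.70879147, 216.37225444],
       [  0.        ,   0.        ,   1.        ]]), 'origin': array([ 0.5601735 , -0.00387354,  0.76428255]), 'orientation': array([-2.18497697,  2.16252343, -0.08939047])}
```

View pics/top0.png

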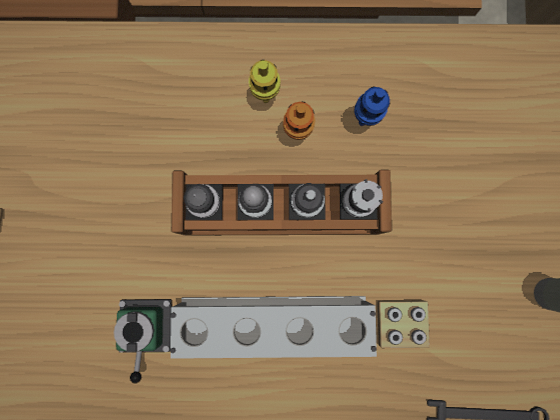

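View pics/side0.png

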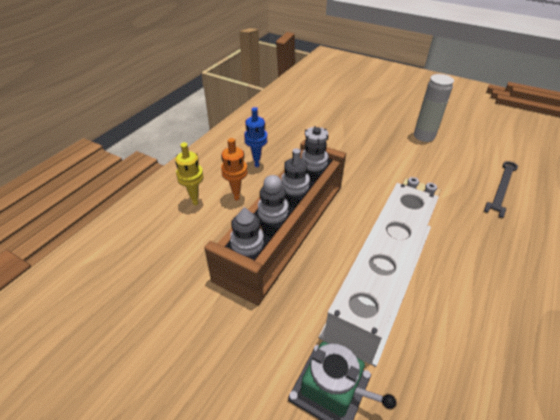

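The top view is +x up and +y left. The rack order from the left is V (202,200), dome (254,198), straight (308,198), disc (365,197). The look-alikes are yellow (264,80), orange (299,120) and blue (373,105), all standing outside the rack. The fixture is at (133,330), the left end (+y) of the carrier, with pockets at (195,331), (247,331), (300,330) and (352,330).

```bash
cat > h.py <<'E'
from workcell import ctrl
import numpy as np, cv2
from scipy.spatial.transform import Rotation as R
from scipy.optimize import minimize
def proj(c,P):
    q=(np.atleast_2d(P)-c["origin"])@R.from_rotvec(c["orientation"]).as_matrix()
    q=q@np.array(c["mtx"]).T
    return q[:,:2]/q[:,2:]
def ray(c,uv,z):
    d=R.from_rotvec(c["orientation"]).as_matrix()@np.linalg.inv(c["mtx"])@np.array([*uv,1.])
    o=np.array(c["origin"]);return (o+d*(z-o[2])/d[2])[:2]
T=np.linspace(0,2*np.pi,40)
def disc(x,y,z,r): return np.c_[x+r*np.cos(T),y+r*np.sin(T),z+0*T]
CUT={"chuck_v":[(.052,.013),(.078,.0005)],"chuck_straight":[(.052,.0065),(.078,.0065)],"chuck_dome":[(.052,.015),(.064,.015),(.073,.010),(.077,.002)],"chuck_disc":[(.062,.023),(.068,.023)]}
def sil(c,n,x,y,z0=.08):
    m=np.zeros((840,1120),np.uint8)
    for segs in ([(0,.025),(.018,.025)],[(.018,.019),(.032,.019)],[(.032,.021),(.052,.021)],CUT[n]):
        P=np.vstack([disc(x,y,z0+a,r) for a,r in segs])
        cv2.fillConvexPoly(m,cv2.convexHull((proj(c,P)*2*16).astype(np.int32)),1,shift=4)
    return m
def iou(a,b): return (a&b).sum()/max(1,(a|b).sum())
E
cat > m.py <<'E'
from h import *
cs={n:ctrl.calibration(n) for n in("side","top")}
im={n:ctrl.grab_frame(n) for n in cs}
guess={"chuck_v":(202,200),"chuck_dome":(254,200),"chuck_straight":(308,198),"chuck_disc":(363,198)}
for n,g in guess.items():
    res=[]
    for cam in cs:
        c=cs[cam]; g3=ray(cs["top"],g,.13)
        best=None
        for r in ctrl.regions_of(cam,n):
            M=cv2.resize(r["pixels"].astype(np.uint8),(1120,840),interpolation=0)
            f=lambda p:-iou(M,sil(c,n,*p))
            s=minimize(f,g3,method="Nelder-Mead",options=dict(initial_simplex=[g3,g3+[.01,0],g3+[0,.01]],xatol=1e-4,fatol=1e-4))
            if best is None or s.fun<best.fun:best=s;bc=r["confidence"]
        if best is not None: print(n,cam,best.x.round(4),round(best.fun,3),round(bc,2))
for cam in cs:
    c=cs[cam]
    for r in ctrl.regions_of(cam,"carrier")[:1]:
        M=cv2.resize(r["pixels"].astype(np.uint8),(1120,840),interpolation=0)
        k=np.ones((25,25),np.uint8);print("carrier",cam,r["confidence"],r["bbox"])
        cv2.imwrite(f"pics/cm_{cam}.png",r["pixels"]*255)
    u=cv2.resize(im[cam],None,fx=2,fy=2,interpolation=2)
    g=cv2.cvtColor(im[cam],cv2.COLOR_RGB2GRAY)
E
python3 m.py
python3 - <<'E'
from h import *
c=ctrl.calibration("top");f=cv2.imread("pics/top0.png")
# corners of top face by hand from a crop
cr=f[285:370,100:440];cv2.imwrite("pics/c1.png",cv2.resize(cr[:,:200],None,fx=4,fy=4,interpolation=2))
for p in [(195,331),(247,331),(300,330),(352,330)]:print(ray(c,p,.08).round(4))
E
```

```text
chuck_v side [0.6442 0.1098] -0.891 0.71
chuck_v top [0.6419 0.1118] -0.949 0.89
chuck_dome side [0.6444 0.0297] -0.958 0.79
chuck_dome top [0.6423 0.0318] -0.959 0.88
chuck_straight side [ 0.6456 -0.0497] -0.925 0.9
chuck_straight top [ 0.6441 -0.0472] -0.954 0.55
chuck_disc side [ 0.6462 -0.1295] -0.895 0.96
chuck_disc top [ 0.6447 -0.1268] -0.878 0.8
carrier side 0.82 [321.7, 184.7, 435.3, 366.1]
carrier top 0.61 [170.4, 293.3, 375.8, 361.7]
[0.4452 0.1211]
[0.4461 0.0425]
[ 0.4485 -0.0375]
[ 0.4494 -0.116 ][ WARN:0@8.363] global loadsave.cpp:1063 imwrite_ Unsupported depth image for selected encoder is fallbacked to CV_8U.
```

View pics/c1.png

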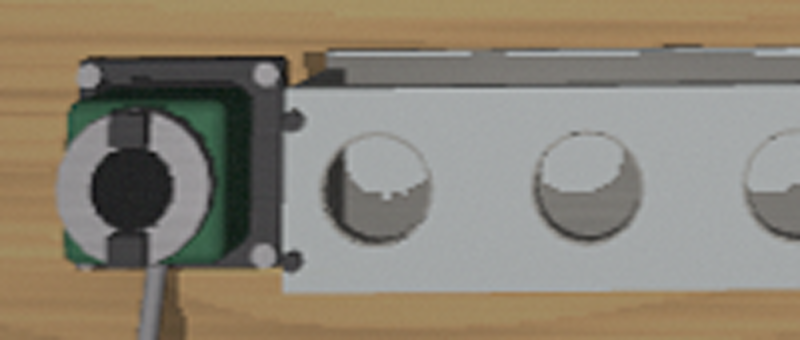

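```bash
python3 - <<'E'
from h import *
for n in("top","side"):
    c=ctrl.calibration(n);g=cv2.GaussianBlur(cv2.imread(f"pics/{n}0.png",0),(0,0),1.0).astype(np.float32)
    gx=cv2.Sobel(g,5,1,0);gy=cv2.Sobel(g,5,0,1);G=np.hypot(gx,gy)
    def f(p):
        s=0
        for k in(.12,.04,-.04,-.12):
            x=p[0]-k*np.sin(p[2]);y=p[1]+k*np.cos(p[2])
            q=proj(c,disc(x,y,.08,.02)).astype(np.float32)
            s-=np.minimum(cv2.remap(G,q[None,:,0],q[None,:,1],1),120).mean()
        return s
    best=min((minimize(f,[.447+a,.002+b,.015],method="Nelder-Mead",options=dict(initial_simplex=np.array([[.447+a,.002+b,.015],[.45+a,.002+b,.015],[.447+a,.005+b,.015],[.447+a,.002+b,.03]]))) for a in(-.004,0,.004) for b in(-.004,0,.004)),key=lambda s:s.fun)
    x,y,t=best.x;print(n,best.x.round(4),best.fun)
    for k in(.12,.04,-.04,-.12):print((x-k*np.sin(t)).round(4),(y+k*np.cos(t)).round(4))
o=ctrl.get_obs();print(R.from_rotvec(o["orientation"]).as_matrix().round(3),o["eef_pos"])
E
```

```text
top [0.4447 0.0026 0.0268] -369.8645324707031
0.4415 0.1226
0.4437 0.0426
0.4458 -0.0374
0.4479 -0.1173
side [0.4462 0.003  0.0154] -455.2262878417969
0.4444 0.123
0.4456 0.043
0.4468 -0.037
0.4481 -0.117
[[ 0.     0.269  0.963]
 [ 0.     0.963 -0.269]
 [-1.     0.     0.   ]] [0.16834096 0.60189987 0.23059736]
```

```bash
cat > d.py <<'E'
import sys
from h import *
o=ctrl.get_obs();M=R.from_rotvec(o["orientation"]).as_matrix()
t=np.array([float(v) for v in sys.argv[1:4]]);yaw=np.degrees(np.arctan2(M[1,1],M[0,1]))
print("t",round(o["time"],2),"pos",o["eef_pos"].round(4),"yaw",yaw.round(2),"tilt",M[:,0].round(3),"F",o["ft_force"].round(1),"w",round(o["width"],3))
print("delta mm",((t-o["eef_pos"])@M*1000).round(1),"turn",round((yaw-1.0)/5,2))
E
python3 -m pendant '[{"grip":1,"delta_pos":[0,-345,590],"turn":14.7},{"grip":1,"delta_pos":[0,-345,590],"turn":14.7},{"grip":1,"delta_pos":[0,-345,590],"turn":14.7},{"grip":1,"delta_pos":[0,-345,590],"turn":14.7},{"grip":1,"delta_pos":[0,-345,590],"turn":14.7},{"grip":1,"delta_pos":[0,-345,590],"turn":14.7},{"grip":1,"delta_pos":[0,-345,590],"turn":14.7},{"grip":1,"delta_pos":[0,-345,590],"turn":14.7}]' 30; python3 d.py .643 .111 .23
```

```text
time: 1.5
eef_pos: [0.4478, 0.3128, 0.2309]
orientation: [1.142, 1.251, -1.141]
ft_force: [-0.6, 1.4, -0.2]
width: 1.0
t 1.5 pos [0.4478 0.3128 0.2309] yaw 5.26 tilt [ 0.001  0.    -1.   ] F [-0.6  1.4 -0.2] w 1.0
delta mm [  0.9 175.9 218.9] turn 0.85
```

```bash
python3 -m pendant '[{"grip":1,"delta_pos":[0,176,219],"turn":0.85},{"grip":1,"delta_pos":[0,176,219],"turn":0.85},{"grip":1,"delta_pos":[0,176,219],"turn":0.85},{"grip":1,"delta_pos":[0,176,219],"turn":0.85},{"grip":1,"delta_pos":[0,176,219],"turn":0.85},{"grip":1,"delta_pos":[0,176,219],"turn":0.85},{"grip":1,"delta_pos":[0,176,219],"turn":0.85},{"grip":1,"delta_pos":[0,176,219],"turn":0.85}]'; python3 d.py .643 .111 .111
python3 - <<'E'
from h import *
f=ctrl.grab_frame("wrist");c=ctrl.calibration("wrist")
f=f[:,:,::-1].copy()
for n,x,y in(("chuck_v",.643,.111),("chuck_dome",.6434,.0307)):
    q=proj(c,np.array([[x,y,.158]]))[0];cv2.circle(f,tuple(int(v) for v in q),3,(0,0,255),-1)
    for z,r in((.098,.025),(.132,.021)): cv2.polylines(f,[proj(c,disc(x,y,z,r)).astype(np.int32)],True,(0,255,0))
cv2.imwrite("pics/w1.png",f)
E
```

```text
time: 2.3
eef_pos: [0.643, 0.113, 0.2301]
orientation: [1.193, 1.221, -1.193]
ft_force: [-0.5, -0.0, 0.5]
width: 0.997
t 2.3 pos [0.643  0.113  0.2301] yaw 1.27 tilt [-0.001  0.    -1.   ] F [-0.5 -0.   0.5] w 0.997
delta mm [1.191e+02 1.000e-01 2.100e+00] turn 0.05
```

View pics/w1.png

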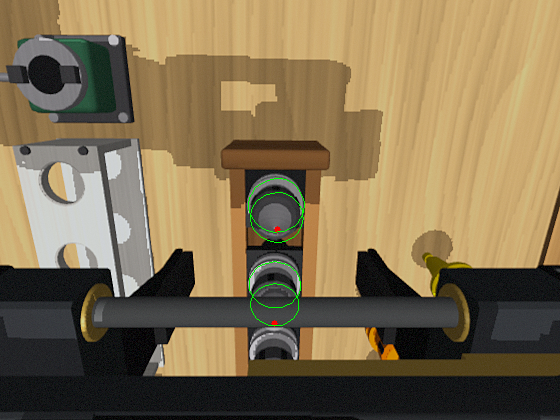

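The wrist view shows the V chuck centred between the open jaws, with its flange at (276,198) and its cone at (275,217). The green model rings agree to within about 3 mm. The dome chuck is next at (275,275), and the fingers clear the rack walls. I'll descend and grip.

```bash
python3 -m pendant '[{"grip":1,"delta_pos":[40,0,1],"turn":0},{"grip":1,"delta_pos":[80,0,1],"turn":0},{"grip":1,"delta_pos":[100,0,1],"turn":0},{"grip":1,"delta_pos":[112,0,1],"turn":0},{"grip":1,"delta_pos":[119,0,1],"turn":0},{"grip":1,"delta_pos":[119,0,1],"turn":0}]' 30; python3 -m pendant '[{"grip":-1,"delta_pos":[0,0,0],"turn":0},{"grip":-1,"delta_pos":[0,0,0],"turn":0},{"grip":-1,"delta_pos":[0,0,0],"turn":0},{"grip":-1,"delta_pos":[0,0,0],"turn":0},{"grip":-1,"delta_pos":[0,0,0],"turn":0},{"grip":-1,"delta_pos":[0,0,0],"turn":0},{"grip":-1,"delta_pos":[0,0,0],"turn":0},{"grip":-1,"delta_pos":[0,0,0],"turn":0}]' 35;  python3 d.py .643 .111 .225
```

```text
time: 2.95
eef_pos: [0.6427, 0.1134, 0.1115]
orientation: [1.191, 1.221, -1.191]
ft_force: [-0.5, -0.2, 0.6]
width: 1.0
time: 3.75
eef_pos: [0.6429, 0.1126, 0.1116]
orientation: [1.191, 1.221, -1.192]
ft_force: [-0.4, 0.3, 0.5]
width: 0.471
t 3.75 pos [0.6429 0.1126 0.1116] yaw 1.36 tilt [-0. -0. -1.] F [-0.4  0.3  0.5] w 0.471
delta mm [-113.4   -0.     1.6] turn 0.07
```

```bash
python3 -m pendant '[{"grip":-1,"delta_pos":[-15,0,0],"turn":0},{"grip":-1,"delta_pos":[-40,0,0],"turn":0},{"grip":-1,"delta_pos":[-70,0,0],"turn":0},{"grip":-1,"delta_pos":[-95,0,0],"turn":0},{"grip":-1,"delta_pos":[-110,0,0],"turn":0},{"grip":-1,"delta_pos":[-114,0,0],"turn":0}]' ;  python3 d.py .4433 .1235 .225
```

```text
time: 4.35
eef_pos: [0.644, 0.1128, 0.2281]
orientation: [1.194, 1.217, -1.189]
ft_force: [1.0, -0.6, -4.5]
width: 0.474
t 4.35 pos [0.644  0.1128 0.2281] yaw 1.37 tilt [ 0.004  0.    -1.   ] F [ 1.  -0.6 -4.5] w 0.474
delta mm [   2.3 -200.4  -15.5] turn 0.07
```

```bash
python3 -m pendant '[{"grip":-1,"delta_pos":[0,-20,-1],"turn":0},{"grip":-1,"delta_pos":[0,-50,-4],"turn":0},{"grip":-1,"delta_pos":[0,-90,-7],"turn":0},{"grip":-1,"delta_pos":[0,-130,-10],"turn":0},{"grip":-1,"delta_pos":[0,-165,-13],"turn":0},{"grip":-1,"delta_pos":[0,-190,-15],"turn":0},{"grip":-1,"delta_pos":[0,-200,-15.5],"turn":0},{"grip":-1,"delta_pos":[0,-200,-15.5],"turn":0}]' ;  python3 -m pendant '[{"grip":-1,"delta_pos":[0,0,0],"turn":0},{"grip":-1,"delta_pos":[0,0,0],"turn":0}]'; python3 d.py .4433 .1235 .111
python3 - <<'E'
from h import *
for n in("side","top"):
    f=ctrl.grab_frame(n);cv2.imwrite(f"pics/{n}1.png",f[:,:,::-1])
    c=ctrl.calibration(n);o=ctrl.get_obs();x,y,z=o["eef_pos"]
    r=ctrl.regions_of(n,"chuck_v")
    print(n,[(round(q["confidence"],2),np.round(q["bbox"]).tolist()) for q in r], proj(c,disc(x,y,z-.031,.025)).min(0),proj(c,disc(x,y,z-.031,.025)).max(0))
E
```

```text
time: 5.15
eef_pos: [0.4414, 0.1235, 0.2253]
orientation: [1.191, 1.222, -1.192]
ft_force: [1.3, 0.3, -3.6]
width: 0.469
time: 5.35
eef_pos: [0.445, 0.1232, 0.2258]
orientation: [1.193, 1.218, -1.19]
ft_force: [0.1, -0.4, -4.1]
width: 0.47
t 5.35 pos [0.445  0.1232 0.2258] yaw 1.34 tilt [ 0.002  0.    -1.   ] F [ 0.1 -0.4 -4.1] w 0.47
delta mm [114.8  -2.   -0.3] turn 0.07
side [(0.87, [358.0, 202.0, 407.0, 289.0])] [356.51525407 236.0125399 ] [400.15732432 269.28181484]
top [(0.66, [153.0, 335.0, 194.0, 373.0]), (0.43, [290.0, 183.0, 326.0, 222.0])] [156.35927262 327.15963637] [196.11027912 367.82147049]
```

View pics/side1.png

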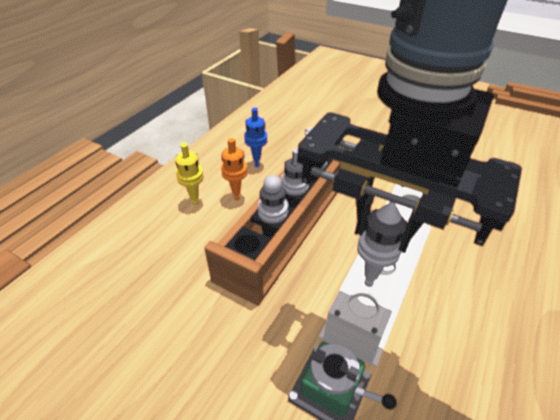

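The V chuck hangs upright in the jaws over the pocket by the fixture, stud at (375,283) and pocket at (365,305). Its old pot at (247,240) is empty. I'll lower it.

```bash
python3 -m pendant '[{"grip":-1,"delta_pos":[30,-1,0],"turn":0},{"grip":-1,"delta_pos":[60,-1,0],"turn":0},{"grip":-1,"delta_pos":[85,-1,0],"turn":0},{"grip":-1,"delta_pos":[100,-1,0],"turn":0},{"grip":-1,"delta_pos":[109,-1,0],"turn":0},{"grip":-1,"delta_pos":[110,-1,0],"turn":0},{"grip":-1,"delta_pos":[110,-1,0],"turn":0}]' ; python3 d.py .4433 .1228 .1115
```

```text
time: 6.25
eef_pos: [0.4425, 0.1234, 0.1158]
orientation: [1.192, 1.22, -1.191]
ft_force: [-0.2, 0.1, -3.6]
width: 0.473
t 6.25 pos [0.4425 0.1234 0.1158] yaw 1.36 tilt [ 0.001  0.    -1.   ] F [-0.2  0.1 -3.6] w 0.473
delta mm [4.3 0.8 0.6] turn 0.07
```

```bash
python3 -m pendant '[{"grip":-1,"delta_pos":[2,0,0],"turn":0},{"grip":-1,"delta_pos":[3.5,0,0],"turn":0},{"grip":-1,"delta_pos":[4.5,0,0],"turn":0},{"grip":-1,"delta_pos":[4.5,0,0],"turn":0}]' ; python3 d.py .4433 .1228 .1115
```

```text
time: 6.65
eef_pos: [0.4422, 0.1234, 0.1116]
orientation: [1.192, 1.22, -1.191]
ft_force: [-0.8, 0.5, 0.0]
width: 0.466
t 6.65 pos [0.4422 0.1234 0.1116] yaw 1.36 tilt [ 0.001  0.    -1.   ] F [-0.8  0.5  0. ] w 0.466
delta mm [0.1 1.1 0.6] turn 0.07
```

```bash
python3 -m pendant '[{"grip":1,"delta_pos":[0,0,0],"turn":0},{"grip":1,"delta_pos":[0,0,0],"turn":0},{"grip":1,"delta_pos":[0,0,0],"turn":0},{"grip":1,"delta_pos":[0,0,0],"turn":0},{"grip":1,"delta_pos":[0,0,0],"turn":0},{"grip":1,"delta_pos":[0,0,0],"turn":0},{"grip":1,"delta_pos":[0,0,0],"turn":0}]' ;python3 -m pendant '[{"grip":1,"delta_pos":[-40,0,0],"turn":0},{"grip":1,"delta_pos":[-80,0,0],"turn":0},{"grip":1,"delta_pos":[-115,0,0],"turn":0},{"grip":1,"delta_pos":[-115,0,0],"turn":0}]'; python3 d.py .6434 .0312 .225
```

```text
time: 7.35
eef_pos: [0.4418, 0.1234, 0.111]
orientation: [1.192, 1.22, -1.192]
ft_force: [0.3, -0.2, -0.7]
width: 0.97
time: 7.75
eef_pos: [0.445, 0.1236, 0.2303]
orientation: [1.197, 1.213, -1.184]
ft_force: [-0.0, 0.5, -0.3]
width: 0.999
t 7.75 pos [0.445  0.1236 0.2303] yaw 1.38 tilt [ 0.011  0.    -1.   ] F [-0.   0.5 -0.3] w 0.999
delta mm [  7.4 196.1  97.2] turn 0.08
```

```bash
python3 -m pendant '[{"grip":1,"delta_pos":[0,40,20],"turn":0},{"grip":1,"delta_pos":[0,80,40],"turn":0},{"grip":1,"delta_pos":[0,120,60],"turn":0},{"grip":1,"delta_pos":[0,160,80],"turn":0},{"grip":1,"delta_pos":[0,185,92],"turn":0},{"grip":1,"delta_pos":[0,199,97],"turn":0},{"grip":1,"delta_pos":[0,199,97],"turn":0},{"grip":1,"delta_pos":[0,199,97],"turn":0}]' ; python3 d.py .6434 .0312 .1115
python3 - <<'E'
from h import *
f=ctrl.grab_frame("wrist");c=ctrl.calibration("wrist")
for n,x,y in(("chuck_dome",.6434,.0307),("chuck_straight",.6448,-.0485),("chuck_v",.4433,.1228)):
  for r in ctrl.regions_of("wrist",n):
    M=cv2.resize(r["pixels"].astype(np.uint8),(1120,840),interpolation=0);g=np.array([x,y])
    s=minimize(lambda p:-iou(M,sil(c,n,*p)),g,method="Nelder-Mead",options=dict(initial_simplex=[g,g+[.01,0],g+[0,.01]],xatol=1e-4))
    print(n,round(r["confidence"],2),s.x.round(4),round(s.fun,3))
f=f[:,:,::-1].copy();cv2.polylines(f,[proj(c,disc(.6434,.0312,.098,.025)).astype(np.int32)],True,(0,255,0))
cv2.imwrite("pics/w2.png",f)
E
```

```text
time: 8.55
eef_pos: [0.6417, 0.0314, 0.2246]
orientation: [1.191, 1.223, -1.194]
ft_force: [-0.1, 0.4, 0.5]
width: 0.998
t 8.55 pos [0.6417 0.0314 0.2246] yaw 1.36 tilt [-0.003  0.001 -1.   ] F [-0.1  0.4  0.5] w 0.998
delta mm [113.1   2.1   0.3] turn 0.07
chuck_dome 0.57 [0.6424 0.0321] -0.963
chuck_straight 0.93 [ 0.6448 -0.0485] -0.0
chuck_straight 0.71 [ 0.6448 -0.0485] -0.0
chuck_straight 0.57 [ 0.6436 -0.0486] -0.589
chuck_straight 0.49 [ 0.6448 -0.0485] -0.0
chuck_v 0.62 [0.4392 0.1231] -0.98
chuck_v 0.48 [0.4433 0.1228] -0.0
```

View pics/w2.png

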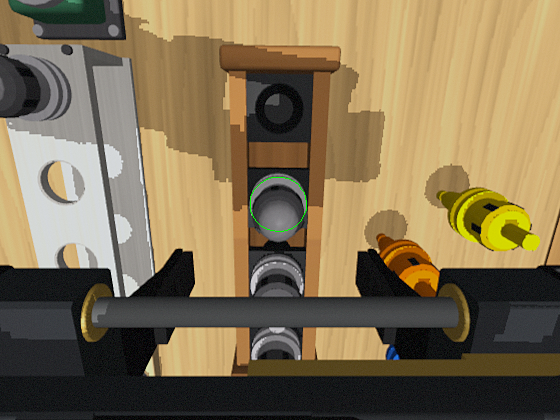

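The V chuck stands seated at (35,88). The dome chuck is at (277,205), centred on the model ring, and the pot at (278,105) is empty. I'll grip the dome chuck.

```bash
python3 -m pendant '[{"grip":1,"delta_pos":[40,0,0],"turn":0},{"grip":1,"delta_pos":[80,0,0],"turn":0},{"grip":1,"delta_pos":[100,0,0],"turn":0},{"grip":1,"delta_pos":[110,0,0],"turn":0},{"grip":1,"delta_pos":[114,0,0],"turn":0},{"grip":1,"delta_pos":[114,0,0],"turn":0}]' 30; python3 -m pendant '[{"grip":-1,"delta_pos":[0,0,0],"turn":0},{"grip":-1,"delta_pos":[0,0,0],"turn":0},{"grip":-1,"delta_pos":[0,0,0],"turn":0},{"grip":-1,"delta_pos":[0,0,0],"turn":0},{"grip":-1,"delta_pos":[0,0,0],"turn":0},{"grip":-1,"delta_pos":[0,0,0],"turn":0},{"grip":-1,"delta_pos":[0,0,0],"turn":0},{"grip":-1,"delta_pos":[0,0,0],"turn":0}]' 35;  python3 d.py .643 .031 .225
```

```text
time: 9.35
eef_pos: [0.6434, 0.0313, 0.1126]
orientation: [1.192, 1.22, -1.191]
ft_force: [0.3, 0.2, -0.4]
width: 0.999
time: 10.15
eef_pos: [0.6434, 0.0311, 0.1121]
orientation: [1.192, 1.22, -1.191]
ft_force: [0.5, 0.1, 0.0]
width: 0.472
t 10.15 pos [0.6434 0.0311 0.1121] yaw 1.36 tilt [ 0.001 -0.    -1.   ] F [0.5 0.1 0. ] w 0.472
delta mm [-1.129e+02 -3.000e-01  1.000e-01] turn 0.07
```

```bash
python3 -m pendant '[{"grip":-1,"delta_pos":[-15,0,0],"turn":0},{"grip":-1,"delta_pos":[-40,0,0],"turn":0},{"grip":-1,"delta_pos":[-70,0,0],"turn":0},{"grip":-1,"delta_pos":[-95,0,0],"turn":0},{"grip":-1,"delta_pos":[-110,0,0],"turn":0},{"grip":-1,"delta_pos":[-114,0,0],"turn":0}]' && python3 -m pendant '[{"grip":-1,"delta_pos":[0,-20,-1],"turn":0},{"grip":-1,"delta_pos":[0,-50,-4],"turn":0},{"grip":-1,"delta_pos":[0,-90,-7],"turn":0},{"grip":-1,"delta_pos":[0,-130,-10],"turn":0},{"grip":-1,"delta_pos":[0,-165,-13],"turn":0},{"grip":-1,"delta_pos":[0,-190,-15],"turn":0},{"grip":-1,"delta_pos":[0,-199,-16],"turn":0},{"grip":-1,"delta_pos":[0,-199,-16],"turn":0}]' ;  python3 -m pendant '[{"grip":-1,"delta_pos":[0,0,0],"turn":0},{"grip":-1,"delta_pos":[0,0,0],"turn":0}]'; python3 d.py .4445 .0425 .1115
```

```text
time: 10.75
eef_pos: [0.6437, 0.0311, 0.2287]
orientation: [1.193, 1.218, -1.189]
ft_force: [0.3, 1.0, -2.7]
width: 0.471
time: 11.55
eef_pos: [0.4425, 0.0427, 0.2259]
orientation: [1.191, 1.221, -1.192]
ft_force: [0.9, -0.8, -4.1]
width: 0.47
time: 11.75
eef_pos: [0.4458, 0.042, 0.2262]
orientation: [1.193, 1.218, -1.19]
ft_force: [1.0, -0.8, -3.1]
width: 0.474
t 11.75 pos [0.4458 0.042  0.2262] yaw 1.35 tilt [ 0.002 -0.    -1.   ] F [ 1.  -0.8 -3.1] w 0.474
delta mm [114.7  -1.6  -0.6] turn 0.07
```

```bash
python3 -m pendant '[{"grip":-1,"delta_pos":[30,0,0],"turn":0},{"grip":-1,"delta_pos":[60,0,0],"turn":0},{"grip":-1,"delta_pos":[85,0,0],"turn":0},{"grip":-1,"delta_pos":[100,0,0],"turn":0},{"grip":-1,"delta_pos":[109,0,0],"turn":0},{"grip":-1,"delta_pos":[110,0,0],"turn":0},{"grip":-1,"delta_pos":[110,0,0],"turn":0}]' && python3 -m pendant '[{"grip":-1,"delta_pos":[2,0,0],"turn":0},{"grip":-1,"delta_pos":[3,0,0],"turn":0},{"grip":-1,"delta_pos":[4,0,0],"turn":0},{"grip":-1,"delta_pos":[4,0,0],"turn":0}]'; python3 d.py .4445 .0425 .1115
```

```text
time: 12.45
eef_pos: [0.4447, 0.0422, 0.1162]
orientation: [1.192, 1.22, -1.191]
ft_force: [0.6, 0.1, -3.3]
width: 0.472
time: 12.85
eef_pos: [0.4438, 0.0424, 0.1123]
orientation: [1.192, 1.22, -1.191]
ft_force: [-0.2, 0.1, -4.5]
width: 0.474
t 12.85 pos [0.4438 0.0424 0.1123] yaw 1.37 tilt [ 0.001 -0.    -1.   ] F [-0.2  0.1 -4.5] w 0.474
delta mm [ 0.8  0.7 -0.1] turn 0.07
```

```bash
python3 -m pendant '[{"grip":-1,"delta_pos":[0.5,0,0],"turn":0},{"grip":-1,"delta_pos":[1,0,0],"turn":0},{"grip":-1,"delta_pos":[1,0,0],"turn":0}]'; python3 d.py .4445 .0425 .1115
```

```text
time: 13.15
eef_pos: [0.4439, 0.0424, 0.112]
orientation: [1.192, 1.22, -1.191]
ft_force: [-1.7, 0.1, 5.5]
width: 0.473
t 13.15 pos [0.4439 0.0424 0.112 ] yaw 1.37 tilt [ 0.001 -0.    -1.   ] F [-1.7  0.1  5.5] w 0.473
delta mm [ 0.5  0.6 -0.1] turn 0.07
```

```bash
python3 -m pendant '[{"grip":1,"delta_pos":[0,0,0],"turn":0},{"grip":1,"delta_pos":[0,0,0],"turn":0},{"grip":1,"delta_pos":[0,0,0],"turn":0},{"grip":1,"delta_pos":[0,0,0],"turn":0},{"grip":1,"delta_pos":[0,0,0],"turn":0},{"grip":1,"delta_pos":[0,0,0],"turn":0},{"grip":1,"delta_pos":[0,0,0],"turn":0}]' ;python3 -m pendant '[{"grip":1,"delta_pos":[-40,0,0],"turn":0},{"grip":1,"delta_pos":[-80,0,0],"turn":0},{"grip":1,"delta_pos":[-115,0,0],"turn":0},{"grip":1,"delta_pos":[-115,0,0],"turn":0}]'; python3 -m pendant '[{"grip":1,"delta_pos":[0,40,20],"turn":0},{"grip":1,"delta_pos":[0,80,40],"turn":0},{"grip":1,"delta_pos":[0,120,60],"turn":0},{"grip":1,"delta_pos":[0,160,80],"turn":0},{"grip":1,"delta_pos":[0,185,90],"turn":0},{"grip":1,"delta_pos":[0,198,95],"turn":0},{"grip":1,"delta_pos":[0,198,95],"turn":0},{"grip":1,"delta_pos":[0,198,95],"turn":0}]' ; python3 d.py .6445 -.048 .1115
python3 - <<'E'
from h import *
f=ctrl.grab_frame("wrist");c=ctrl.calibration("wrist")
for n,x,y in(("chuck_straight",.6448,-.0485),("chuck_dome",.4433,.0428)):
  for r in ctrl.regions_of("wrist",n):
    M=cv2.resize(r["pixels"].astype(np.uint8),(1120,840),interpolation=0);g=np.array([x,y])
    s=minimize(lambda p:-iou(M,sil(c,n,*p)),g,method="Nelder-Mead",options=dict(initial_simplex=[g,g+[.01,0],g+[0,.01]],xatol=1e-4))
    if s.fun<-.3:print(n,round(r["confidence"],2),s.x.round(4),round(s.fun,3))
f=f[:,:,::-1].copy();cv2.polylines(f,[proj(c,disc(.6445,-.048,.098,.025)).astype(np.int32)],True,(0,255,0))
cv2.imwrite("pics/w3.png",f)
E
```

```text
time: 13.85
eef_pos: [0.4437, 0.0424, 0.111]
orientation: [1.192, 1.22, -1.192]
ft_force: [0.6, -0.3, 0.1]
width: 0.971
time: 14.25
eef_pos: [0.4468, 0.042, 0.2302]
orientation: [1.195, 1.212, -1.185]
ft_force: [0.8, 0.3, 0.1]
width: 0.995
time: 15.05
eef_pos: [0.6426, -0.0475, 0.2246]
orientation: [1.191, 1.223, -1.194]
ft_force: [-1.3, 0.5, 0.3]
width: 1.001
t 15.05 pos [ 0.6426 -0.0475  0.2246] yaw 1.36 tilt [-0.003  0.001 -1.   ] F [-1.3  0.5  0.3] w 1.001
delta mm [113.1   2.3   0.6] turn 0.07
chuck_straight 0.86 [ 0.6436 -0.0478] -0.964
chuck_dome 0.81 [0.4412 0.0433] -0.983
```

View pics/w3.png

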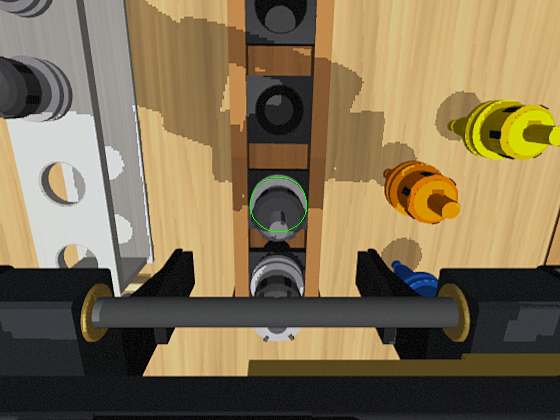

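The dome chuck is seated at (35,90). The straight chuck in the rack is steel, not one of the coloured ones, and is centred at (277,205). I'll repeat the cycle to pocket 3, target (.446,-.0372).

```bash
python3 -m pendant '[{"grip":1,"delta_pos":[40,0,0],"turn":0},{"grip":1,"delta_pos":[80,0,0],"turn":0},{"grip":1,"delta_pos":[100,0,0],"turn":0},{"grip":1,"delta_pos":[110,0,0],"turn":0},{"grip":1,"delta_pos":[114,0,0],"turn":0},{"grip":1,"delta_pos":[114,0,0],"turn":0}]' 30; python3 -m pendant '[{"grip":-1,"delta_pos":[0,0,0],"turn":0},{"grip":-1,"delta_pos":[0,0,0],"turn":0},{"grip":-1,"delta_pos":[0,0,0],"turn":0},{"grip":-1,"delta_pos":[0,0,0],"turn":0},{"grip":-1,"delta_pos":[0,0,0],"turn":0},{"grip":-1,"delta_pos":[0,0,0],"turn":0},{"grip":-1,"delta_pos":[0,0,0],"turn":0},{"grip":-1,"delta_pos":[0,0,0],"turn":0}]' 35;  python3 d.py .446 -.0372 .1115
```

```text
time: 15.8
eef_pos: [0.6442, -0.0478, 0.1126]
orientation: [1.192, 1.22, -1.191]
ft_force: [0.4, -0.2, 0.5]
width: 1.001
time: 16.6
eef_pos: [0.6443, -0.0479, 0.1121]
orientation: [1.192, 1.22, -1.191]
ft_force: [1.8, -0.0, -0.0]
width: 0.471
t 16.6 pos [ 0.6443 -0.0479  0.1121] yaw 1.36 tilt [ 0.001 -0.    -1.   ] F [ 1.8 -0.  -0. ] w 0.471
delta mm [   0.5 -198.   -15.4] turn 0.07
```

```bash
python3 -m pendant '[{"grip":-1,"delta_pos":[-15,0,0],"turn":0},{"grip":-1,"delta_pos":[-40,0,0],"turn":0},{"grip":-1,"delta_pos":[-70,0,0],"turn":0},{"grip":-1,"delta_pos":[-95,0,0],"turn":0},{"grip":-1,"delta_pos":[-110,0,0],"turn":0},{"grip":-1,"delta_pos":[-114,0,0],"turn":0}]' && python3 -m pendant '[{"grip":-1,"delta_pos":[0,-20,-1],"turn":0},{"grip":-1,"delta_pos":[0,-50,-4],"turn":0},{"grip":-1,"delta_pos":[0,-90,-7],"turn":0},{"grip":-1,"delta_pos":[0,-130,-10],"turn":0},{"grip":-1,"delta_pos":[0,-165,-13],"turn":0},{"grip":-1,"delta_pos":[0,-190,-15],"turn":0},{"grip":-1,"delta_pos":[0,-198,-15.5],"turn":0},{"grip":-1,"delta_pos":[0,-198,-15.5],"turn":0}]' ;  python3 -m pendant '[{"grip":-1,"delta_pos":[0,0,0],"turn":0},{"grip":-1,"delta_pos":[0,0,0],"turn":0}]'; python3 d.py .446 -.0372 .1115
```

```text
time: 17.2
eef_pos: [0.6444, -0.048, 0.2285]
orientation: [1.192, 1.218, -1.19]
ft_force: [0.1, 0.1, -4.7]
width: 0.466
time: 18.0
eef_pos: [0.4445, -0.0368, 0.2259]
orientation: [1.192, 1.221, -1.193]
ft_force: [1.3, -0.3, -4.6]
width: 0.47
time: 18.2
eef_pos: [0.4475, -0.0376, 0.2262]
orientation: [1.192, 1.218, -1.19]
ft_force: [0.4, 0.5, -3.5]
width: 0.471
t 18.2 pos [ 0.4475 -0.0376  0.2262] yaw 1.36 tilt [ 0.002 -0.001 -1.   ] F [ 0.4  0.5 -3.5] w 0.471
delta mm [114.7  -1.7  -0.5] turn 0.07
```

```bash
python3 -m pendant '[{"grip":-1,"delta_pos":[30,0,0],"turn":0},{"grip":-1,"delta_pos":[60,0,0],"turn":0},{"grip":-1,"delta_pos":[85,0,0],"turn":0},{"grip":-1,"delta_pos":[100,0,0],"turn":0},{"grip":-1,"delta_pos":[109,0,0],"turn":0},{"grip":-1,"delta_pos":[110,0,0],"turn":0},{"grip":-1,"delta_pos":[110,0,0],"turn":0}]' && python3 -m pendant '[{"grip":-1,"delta_pos":[2,0,0],"turn":0},{"grip":-1,"delta_pos":[3,0,0],"turn":0},{"grip":-1,"delta_pos":[4,0,0],"turn":0},{"grip":-1,"delta_pos":[5,0,0],"turn":0},{"grip":-1,"delta_pos":[5,0,0],"turn":0}]'; python3 d.py .446 -.0372 .1115
```

```text
time: 18.9
eef_pos: [0.4465, -0.0373, 0.1162]
orientation: [1.192, 1.22, -1.191]
ft_force: [-0.9, -0.1, -4.3]
width: 0.47
time: 19.4
eef_pos: [0.446, -0.0372, 0.112]
orientation: [1.192, 1.219, -1.191]
ft_force: [-0.5, 0.9, 4.6]
width: 0.472
t 19.4 pos [ 0.446  -0.0372  0.112 ] yaw 1.37 tilt [ 0.001 -0.    -1.   ] F [-0.5  0.9  4.6] w 0.472
delta mm [0.5 0.  0. ] turn 0.07
```

```bash
python3 -m pendant '[{"grip":1,"delta_pos":[0,0,0],"turn":0},{"grip":1,"delta_pos":[0,0,0],"turn":0},{"grip":1,"delta_pos":[0,0,0],"turn":0},{"grip":1,"delta_pos":[0,0,0],"turn":0},{"grip":1,"delta_pos":[0,0,0],"turn":0},{"grip":1,"delta_pos":[0,0,0],"turn":0},{"grip":1,"delta_pos":[0,0,0],"turn":0}]' ;python3 -m pendant '[{"grip":1,"delta_pos":[-40,0,0],"turn":0},{"grip":1,"delta_pos":[-80,0,0],"turn":0},{"grip":1,"delta_pos":[-115,0,0],"turn":0},{"grip":1,"delta_pos":[-115,0,0],"turn":0}]'; python3 -m pendant '[{"grip":1,"delta_pos":[0,40,20],"turn":0},{"grip":1,"delta_pos":[0,80,40],"turn":0},{"grip":1,"delta_pos":[0,120,60],"turn":0},{"grip":1,"delta_pos":[0,160,80],"turn":0},{"grip":1,"delta_pos":[0,185,90],"turn":0},{"grip":1,"delta_pos":[0,197,95],"turn":0},{"grip":1,"delta_pos":[0,197,95],"turn":0},{"grip":1,"delta_pos":[0,197,95],"turn":0}]' ; python3 d.py .6455 -.1275 .1115
python3 - <<'E'
from h import *
f=ctrl.grab_frame("wrist");c=ctrl.calibration("wrist")
for n,x,y in(("chuck_disc",.6455,-.1275),("chuck_straight",.446,-.0372)):
  for r in ctrl.regions_of("wrist",n):
    M=cv2.resize(r["pixels"].astype(np.uint8),(1120,840),interpolation=0);g=np.array([x,y])
    s=minimize(lambda p:-iou(M,sil(c,n,*p)),g,method="Nelder-Mead",options=dict(initial_simplex=[g,g+[.01,0],g+[0,.01]],xatol=1e-4))
    if s.fun<-.3:print(n,round(r["confidence"],2),s.x.round(4),round(s.fun,3))
f=f[:,:,::-1].copy();cv2.polylines(f,[proj(c,disc(.6455,-.1275,.098,.025)).astype(np.int32)],True,(0,255,0))
cv2.imwrite("pics/w4.png",f)
E
```

```text
time: 20.1
eef_pos: [0.4456, -0.0371, 0.111]
orientation: [1.192, 1.22, -1.192]
ft_force: [-0.1, -0.6, 0.2]
width: 0.977
time: 20.5
eef_pos: [0.4486, -0.038, 0.2302]
orientation: [1.194, 1.211, -1.186]
ft_force: [1.9, -0.8, 0.5]
width: 0.997
time: 21.3
eef_pos: [0.6436, -0.1269, 0.2245]
orientation: [1.191, 1.224, -1.193]
ft_force: [-0.6, -0.2, -0.8]
width: 1.004
t 21.3 pos [ 0.6436 -0.1269  0.2245] yaw 1.37 tilt [-0.003  0.001 -1.   ] F [-0.6 -0.2 -0.8] w 1.004
delta mm [113.    2.3   0.8] turn 0.07
chuck_disc 0.63 [ 0.6448 -0.1281] -0.929
chuck_straight 0.65 [ 0.4435 -0.0372] -0.979
```

View pics/w4.png

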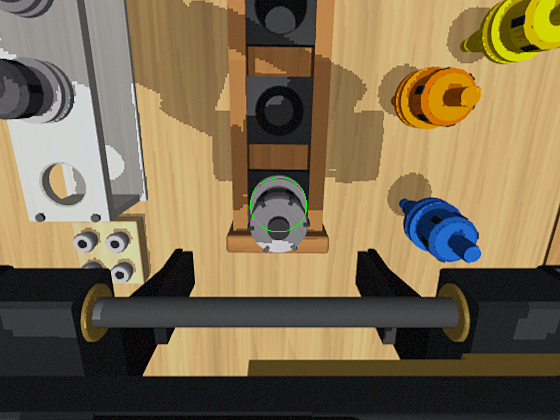

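The straight chuck is seated at (30,90) and the disc chuck is centred at (278,215). The blue look-alike stands near the right finger, so I'll measure the clearance before descending.

```bash
python3 - <<'E'
from h import *
from scipy.optimize import least_squares
fs={"top":cv2.imread("pics/top0.png"),"side":cv2.imread("pics/side0.png")}
cs={n:ctrl.calibration(n) for n in fs}; 
B={}
for n,f in fs.items():
    h=cv2.cvtColor(f,cv2.COLOR_BGR2HSV);m=cv2.inRange(h,(105,150,40),(130,255,255));k,l,s,ce=cv2.connectedComponentsWithStats(m);i=1+s[1:,4].argmax();print(n,s[i]);B[n]=cv2.resize((l==i).astype(np.uint8),(1120,840),interpolation=0)
def S(c,x,y,z0):
    m=sil(c,"chuck_straight",x,y,z0)
    P=np.vstack([disc(x,y,z0,.016),disc(x,y,z0-.048,.009)]);cv2.fillConvexPoly(m,cv2.convexHull((proj(c,P)*32).astype(np.int32)),1,shift=4);return m
f=lambda p:-sum(iou(B[n],S(cs[n],*p)) for n in B)
g=np.array([.74,-.14,.06])
s=minimize(f,g,method="Nelder-Mead",options=dict(initial_simplex=[g,g+[.02,0,0],g+[0,.02,0],g+[0,0,.02]]));print(s.x,s.fun)
E
```

```text
top [355  87  34  38 906]
side [245 108  21  58 625]
[ 0.79467904 -0.14883911  0.06018148] -1.5217714130120759
```

The blue look-alike's axis is at x=0.795, so it clears both the finger (to 0.704) and the gripper body (to 0.74).

```bash
python3 -m pendant '[{"grip":1,"delta_pos":[40,0,0.5],"turn":0},{"grip":1,"delta_pos":[80,0,0.5],"turn":0},{"grip":1,"delta_pos":[100,0,0.5],"turn":0},{"grip":1,"delta_pos":[110,0,0.5],"turn":0},{"grip":1,"delta_pos":[115,0,0.5],"turn":0},{"grip":1,"delta_pos":[115,0,0.5],"turn":0}]' 30; python3 -m pendant '[{"grip":-1,"delta_pos":[0,0,0],"turn":0},{"grip":-1,"delta_pos":[0,0,0],"turn":0},{"grip":-1,"delta_pos":[0,0,0],"turn":0},{"grip":-1,"delta_pos":[0,0,0],"turn":0},{"grip":-1,"delta_pos":[0,0,0],"turn":0},{"grip":-1,"delta_pos":[0,0,0],"turn":0},{"grip":-1,"delta_pos":[0,0,0],"turn":0},{"grip":-1,"delta_pos":[0,0,0],"turn":0}]' 35;  python3 d.py .4475 -.117 .1115
```

```text
time: 22.05
eef_pos: [0.645, -0.1278, 0.1115]
orientation: [1.192, 1.22, -1.191]
ft_force: [-0.4, 0.4, 0.7]
width: 0.996
time: 22.85
eef_pos: [0.6454, -0.128, 0.1112]
orientation: [1.192, 1.219, -1.191]
ft_force: [2.2, 0.2, 0.3]
width: 0.477
t 22.85 pos [ 0.6454 -0.128   0.1112] yaw 1.36 tilt [ 0.001 -0.    -1.   ] F [2.2 0.2 0.3] w 0.477
delta mm [  -0.6 -197.6  -15.7] turn 0.07
```

```bash
python3 -m pendant '[{"grip":-1,"delta_pos":[-15,0,0],"turn":0},{"grip":-1,"delta_pos":[-40,0,0],"turn":0},{"grip":-1,"delta_pos":[-70,0,0],"turn":0},{"grip":-1,"delta_pos":[-95,0,0],"turn":0},{"grip":-1,"delta_pos":[-110,0,0],"turn":0},{"grip":-1,"delta_pos":[-115,0,0],"turn":0}]' && python3 -m pendant '[{"grip":-1,"delta_pos":[0,-20,-1],"turn":0},{"grip":-1,"delta_pos":[0,-50,-4],"turn":0},{"grip":-1,"delta_pos":[0,-90,-7],"turn":0},{"grip":-1,"delta_pos":[0,-130,-10],"turn":0},{"grip":-1,"delta_pos":[0,-165,-13],"turn":0},{"grip":-1,"delta_pos":[0,-190,-15],"turn":0},{"grip":-1,"delta_pos":[0,-198,-15.5],"turn":0},{"grip":-1,"delta_pos":[0,-198,-15.5],"turn":0}]' ;  python3 -m pendant '[{"grip":-1,"delta_pos":[0,0,0],"turn":0},{"grip":-1,"delta_pos":[0,0,0],"turn":0}]'; python3 d.py .4475 -.117 .1115
```

```text
time: 23.45
eef_pos: [0.645, -0.1279, 0.2281]
orientation: [1.192, 1.218, -1.191]
ft_force: [-1.1, 1.1, -5.4]
width: 0.477
time: 24.25
eef_pos: [0.4451, -0.1166, 0.2258]
orientation: [1.192, 1.222, -1.193]
ft_force: [0.2, 0.3, -5.4]
width: 0.474
time: 24.45
eef_pos: [0.4481, -0.1176, 0.2262]
orientation: [1.192, 1.219, -1.191]
ft_force: [-0.0, -0.7, -5.8]
width: 0.47
t 24.45 pos [ 0.4481 -0.1176  0.2262] yaw 1.38 tilt [ 0.002 -0.001 -1.   ] F [-0.  -0.7 -5.8] w 0.47
delta mm [114.7  -0.8  -0.7] turn 0.08
```

```bash
python3 -m pendant '[{"grip":-1,"delta_pos":[30,0,0],"turn":0},{"grip":-1,"delta_pos":[60,0,0],"turn":0},{"grip":-1,"delta_pos":[85,0,0],"turn":0},{"grip":-1,"delta_pos":[100,0,0],"turn":0},{"grip":-1,"delta_pos":[109,0,0],"turn":0},{"grip":-1,"delta_pos":[110,0,0],"turn":0},{"grip":-1,"delta_pos":[110,0,0],"turn":0}]' && python3 -m pendant '[{"grip":-1,"delta_pos":[2,0,0],"turn":0},{"grip":-1,"delta_pos":[3,0,0],"turn":0},{"grip":-1,"delta_pos":[4,0,0],"turn":0},{"grip":-1,"delta_pos":[5,0,0],"turn":0},{"grip":-1,"delta_pos":[5,0,0],"turn":0}]'; python3 d.py .4475 -.117 .1115
```

```text
time: 25.15
eef_pos: [0.4474, -0.1174, 0.1162]
orientation: [1.192, 1.22, -1.191]
ft_force: [0.3, -0.0, -5.6]
width: 0.475
time: 25.65
eef_pos: [0.4466, -0.1171, 0.1112]
orientation: [1.192, 1.22, -1.191]
ft_force: [-0.9, 0.2, -5.1]
width: 0.473
t 25.65 pos [ 0.4466 -0.1171  0.1112] yaw 1.37 tilt [ 0. -0. -1.] F [-0.9  0.2 -5.1] w 0.473
delta mm [-0.3  0.9 -0.1] turn 0.07
```

```bash
python3 -m pendant '[{"grip":-1,"delta_pos":[0.5,0,0],"turn":0},{"grip":-1,"delta_pos":[1,0,0],"turn":0},{"grip":-1,"delta_pos":[1,0,0],"turn":0}]'; python3 d.py .4475 -.117 .1115
```

```text
time: 25.95
eef_pos: [0.4466, -0.1171, 0.111]
orientation: [1.191, 1.22, -1.191]
ft_force: [-0.7, 1.0, 6.4]
width: 0.475
t 25.95 pos [ 0.4466 -0.1171  0.111 ] yaw 1.37 tilt [ 0.001 -0.    -1.   ] F [-0.7  1.   6.4] w 0.475
delta mm [-0.5  0.9 -0.1] turn 0.07
```

```bash
python3 -m pendant '[{"grip":1,"delta_pos":[0,0,0],"turn":0},{"grip":1,"delta_pos":[0,0,0],"turn":0},{"grip":1,"delta_pos":[0,0,0],"turn":0},{"grip":1,"delta_pos":[0,0,0],"turn":0},{"grip":1,"delta_pos":[0,0,0],"turn":0},{"grip":1,"delta_pos":[0,0,0],"turn":0},{"grip":1,"delta_pos":[0,0,0],"turn":0}]' ;python3 -m pendant '[{"grip":1,"delta_pos":[-40,0,0],"turn":0},{"grip":1,"delta_pos":[-80,0,0],"turn":0},{"grip":1,"delta_pos":[-125,0,0],"turn":0},{"grip":1,"delta_pos":[-125,0,0],"turn":0},{"grip":1,"delta_pos":[-125,0,60],"turn":0},{"grip":1,"delta_pos":[-125,0,120],"turn":0},{"grip":1,"delta_pos":[-125,0,180],"turn":0},{"grip":1,"delta_pos":[-125,0,240],"turn":0}]'; python3 -m pendant '[{"grip":1,"delta_pos":[0,0,0],"turn":0},{"grip":1,"delta_pos":[0,0,0],"turn":0},{"grip":1,"delta_pos":[0,0,0],"turn":0},{"grip":1,"delta_pos":[0,0,0],"turn":0}]'
python3 - <<'E'
from h import *
for cam in("side","top"):
  f=ctrl.grab_frame(cam);c=ctrl.calibration(cam);cv2.imwrite(f"pics/{cam}2.png",f[:,:,::-1])
  for n,x,y in(("chuck_v",.442,.123),("chuck_dome",.4445,.0428),("chuck_straight",.446,-.0372),("chuck_disc",.447,-.117)):
   for r in ctrl.regions_of(cam,n):
    M=cv2.resize(r["pixels"].astype(np.uint8),(1120,840),interpolation=0);g=np.array([x,y,.08])
    s=minimize(lambda p:-iou(M,sil(c,n,*p)),g[:2],method="Nelder-Mead",options=dict(initial_simplex=[g[:2],g[:2]+[.01,0],g[:2]+[0,.01]],xatol=1e-4))
    if s.fun<-.3:print(cam,n,round(r["confidence"],2),s.x.round(4),round(s.fun,3))
E
```

```text
time: 26.65
eef_pos: [0.4465, -0.1171, 0.11]
orientation: [1.192, 1.22, -1.192]
ft_force: [-0.7, 0.0, -0.8]
width: 0.976
time: 27.45
eef_pos: [0.4508, -0.3184, 0.2343]
orientation: [1.192, 1.222, -1.191]
ft_force: [0.6, 0.7, 0.1]
width: 1.001
time: 27.85
eef_pos: [0.451, -0.3151, 0.2346]
orientation: [1.191, 1.223, -1.191]
ft_force: [0.4, -0.1, 0.4]
width: 1.002
side chuck_v 0.88 [0.4422 0.1209] -0.949
side chuck_v 0.24 [0.4439 0.0389] -0.889
side chuck_dome 0.78 [0.4438 0.0403] -0.945
side chuck_straight 0.9 [ 0.4458 -0.0404] -0.779
side chuck_disc 0.89 [ 0.447  -0.1207] -0.752
top chuck_v 0.57 [0.4421 0.1224] -0.948
top chuck_dome 0.56 [0.4441 0.043 ] -0.929
top chuck_straight 0.91 [ 0.4461 -0.0371] -0.951
top chuck_disc 0.89 [ 0.447  -0.1156] -0.929
```

View pics/side2.png

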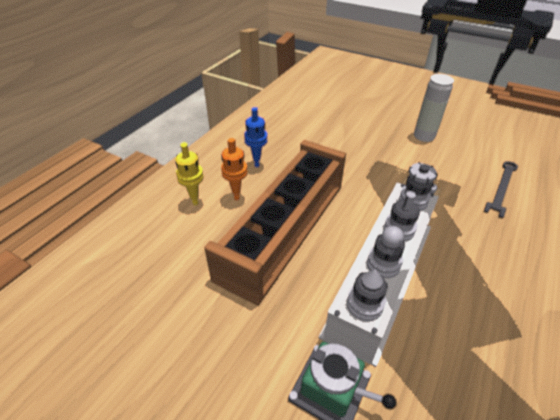

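View pics/top2.png

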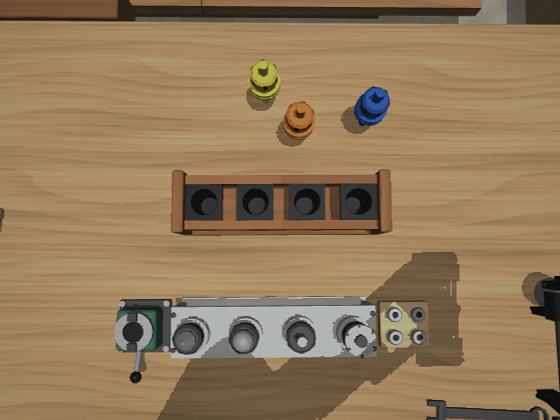

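All four chucks stand upright with their flanges down in the carrier: V at (187,337) next to the fixture, then dome (243,337), straight (300,337) and disc (357,337). The rack is empty and the gripper is clear with no contact force. I'm handing the job in.

```bash
python3 -c "
from workcell import ctrl
print(ctrl.finish_job())"
```

```text
the job is handed in; nothing more can be done
None
```

I moved all four chucks from the rack to the carrier in rack order (V, dome, straight, disc), with V in the pocket next to the green fixture. The job was handed in at about 28 s; no verdict is reported.

- **Seating:** each chuck was lowered until the force reading showed its weight taken by the carrier, then released. For V it went to 0 N, and for the others to about +5 N upward.
- **Final positions:** the top-camera silhouette fits put each chuck within about 3 mm of its estimated pocket centre. The fits assumed the seated height, so the force readings are the evidence for seating.
- **Disagreements:** the side-camera fits differ from the top camera by 1.5–5 mm in y. They fit less well for straight and disc, which are partly hidden. A wrist-camera fit put V about 4 mm off in x, at the edge of the picture. The side camera also gave one low-confidence (0.24) V label to the dome chuck. All of this is inside the 10 mm limit.
- **End state:** both pictures show the chucks upright, the rack empty and the gripper clear, with about 0 N on the wrist.

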